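Fetch a fuse carrier from the parts carousel

TASK

Turn the parts carousel until the compartment with the white fuse carrier stands squarely in the front opening of the dust cover. Then take the fuse carrier out through that opening, lower it onto the floor of the aluminium job tray without dropping it, and leave it lying there on its flat base. Leave the other parts in the carousel and do not disturb the things on the bench.

Things in the scene. Friction and masses are not known exactly. Their poses are not given: they have to be found in the camera images.
- carousel (a joint): turn of the carousel about its upright axis, rad; grows anticlockwise seen from above; 0 is wherever it stood at the start; it turns freely without end both ways (about 0.1 N m of friction) and stays where it is left
- wing_knob (a point): middle of the black wing knob on the carousel's axis, above the cover: a bar 48 mm long (along this point's x), 14 mm wide (y), 34 mm high, from 17 mm below this point to 17 mm above; it turns with the carousel. The cover's top lies 41 mm below this point; a 32 mm wide collar fills the 6 mm directly under the bar
- pick_front (a point): fixed point on the compartment floor (45 mm above the bench), in the middle of the front opening, 80 mm from the axis; -x of this point points straight out of the opening, +x to the axis. Grey carousel 260 mm across: five equal open compartments, 3 mm dividers 19 mm above the floor, hub 52 mm across and 30 mm above the floor, rim wall 10 mm above it
- cover_edge (a point): middle of the front edge of the clear flat cover that hangs over the carousel: outer face of its steel trim, lower side, 117 mm above the bench (72 mm above the floor); the edge runs straight along this point's y, 88 mm from the axis, so over a part in front the hand must lean outwards from the axis by 25 to 50 degrees. Cover 4 mm thick, 292 mm across
- carousel_stand: fixed stand of the carousel; origin on the axis, on the bench; its -x is the front. Foot: a disc 300 mm across, 10 mm thick. Four 10 mm posts hold the cover up; the front two at x = -80 mm, y = +117 and -117 mm
- fuse_carrier: white porcelain fuse carrier with brass blades at both ends, loose, about 70 g: block 22 mm wide (its x) by 60 mm long (its y, 78 mm over the blades) and 20 mm high, on it a grip 12 x 26 mm that reaches to 32 mm; origin at the middle of its underside, z up. It lies with its length roughly along the radius, in the middle of its compartment
- job_tray: open aluminium tray 130 (its x) x 110 (its y) x 22 mm, walls and floor 4 mm, fixed; origin at the middle of its underside
- bobbin: wire bobbin standing in another compartment, 30 mm across, 46 mm high, its middle 5 mm along its y from the origin; origin under it
- insulator_knob: white porcelain knob insulator standing in another compartment, 40 mm across, 47 mm high; origin at the middle of its underside
- insulator_egg: white porcelain egg insulator lying in another compartment, 39 x 64 x 39 mm; origin at the middle of its underside
- tape_roll: bystander: roll of black tape 62 mm across, 19 mm high; origin at the middle of its underside
- rubber_stamp: bystander: small dark rubber stamp standing, 30 x 38 x 66 mm; origin at the middle of its underside

How it is judged:
On the way, in this order (a step that is already met when the one before it is completed fails the run):
1. the fuse carrier, still lying in its compartment, stands in the front opening within 25 mm of its middle, and the carousel is at rest (horizontal distance between fuse_carrier and pick_front below 0.025 m and z of fuse_carrier in the frame of pick_front below 0.006 m and angle between fuse_carrier's own z axis and vertical below 0.2 rad and velocity of joint carousel between -0.1 and 0.1 rad/s), for 0.2 s.
2. the fuse carrier is lowered by the gripper to within 12 mm of the tray's floor, inside the tray (x of fuse_carrier in the frame of job_tray between -0.055 and 0.055 m and y of fuse_carrier in the frame of job_tray between -0.045 and 0.045 m and z of fuse_carrier in the frame of job_tray below 0.016 m and contact force between the fingers and fuse_carrier above 0.3 N and linear speed of fuse_carrier below 0.25 m/s).
At the end, for the whole second after the job is handed in: the fuse carrier lies flat on the tray's floor (level within 0.15 rad, underside within 5 mm of the floor, its middle within the tray), at rest and released; the bobbin, the knob insulator and the egg insulator are still in the carousel (x of fuse_carrier in the frame of job_tray between -0.055 and 0.055 m and y of fuse_carrier in the frame of job_tray between -0.045 and 0.045 m and z of fuse_carrier in the frame of job_tray below 0.009 m and angle between fuse_carrier's own z axis and vertical below 0.15 rad and linear speed of fuse_carrier below 0.02 m/s and horizontal distance between each of bobbin, insulator_knob, insulator_egg and wing_knob below 0.125 m and height (world z) of each of bobbin, insulator_knob, insulator_egg above 0.035 m); the robot touches nothing.
It fails at once if a bystander (tape roll, rubber stamp) is moved more than 30 mm (distance of any of tape_roll, rubber_stamp from where it was at the start of the episode above 0.03 m).
It fails at once if another part is lifted or knocked out of the carousel (height (world z) of any of bobbin, insulator_knob, insulator_egg below 0.03 m or height (world z) of any of bobbin, insulator_knob, insulator_egg above 0.09 m).
It also fails if it takes over 69 s, if anything falls off the work surface, if the arm or the gripper's body presses on something with over 40 N, if the wrist force passes 120 N, or if a joint passes its speed limit or range.

ROBOT

A 6-joint arm with a two-finger parallel gripper is mounted at the origin on a cart in front of the work surface, level with it; the furniture and walls round the work are solid. World frame = base frame: x ahead of the robot, y to its left, z up, the work surface at z = 0. Lengths are in m, angles in rad, forces in N, time in s.
With the tool pointing down it reaches from about 0.35 to 0.85 m from the base axis. Payload 8.1 kg.
Tool frame: the origin (TCP) lies between the finger pads; the fingertips stand 8 mm ahead of it and the grasp point (between the pads) lies 11 mm behind it; z points along the fingers, y is the line along which they close (so a half turn about z gives the same grasp; the last joint's range is limited). The gripper opens to 85 mm and grips with 20 to 120 N. Pads are 22 mm wide; open, the fingers measure 114 mm over their backs; the gripper's body (76 mm by 85 mm) begins 54 mm behind the grasp point. The pads swing forward as they close: fully open they stand 13 mm farther back than shut.
Start: joints at [1.12, 0.13, 1.488, -0, 1.523, -0.085], TCP at [0.215, 0.56, 0.239] pointing down, gripper open.
Joint ranges: [-2.96, 2.96], [-0.89, 2.26], [0.02, 2.5], [-1.34, 4.48], [0, 2.73], [-2.66, 2.66]. Speed limits (rad/s): [2.39, 2.39, 2.79, 3.14, 3.14, 3.14].

INTERFACE

Orientations are given as a 3x3 rotation matrix whose columns are the frame's x, y, z axes.
In Python, from station import bot, order, grab_frame gives the robot as it stands (bot), with the cameras as plain functions and the job (order).
- The arm moves only by the tool nudge_tcp, called as name(argument=value, ...) on one line, values as JSON. Schema: {"type":"object","properties":{"offsets":{"type":"array","items":{"type":"object","properties":{"rx":{"type":"number"},"ry":{"type":"number"},"rz":{"type":"number"},"sx":{"type":"number"},"sy":{"type":"number"},"sz":{"type":"number"},"aperture":{"type":"number"}},"additionalProperties":false,"required":["aperture"]},"minItems":1,"maxItems":5},"only":{"type":"string"},"quiet":{"type":"boolean"},"lines":{"type":"string"}},"required":["offsets"],"additionalProperties":false}. offsets is a list of rows, 1 to 5 of them, each an object with the fields rx, ry, rz (a rotation vector in normalised numbers (1 is 180 degrees)), sx, sy, sz (the shift in shares of the most that a row can go, 1 being 50 mm), aperture (the opening from 0.0 (shut) to 1.0 (fully open)); a field left out counts as zero (the opening has to be given); each row shifts and turns the commanded pose from where the row before left it, along the tool's axes as they then stand; what a row does not reach is not made up. A row lasts 1/10 s, in which the tool goes at most 0.05 m and 0.15 rad, less where a joint would pass 70% of its speed; a pose out of reach is approached as far as the arm can. The fingers move at their own pace and stop on an object; the grip force is fixed at half the most. Time passes only in rows, so rows that do not move let the fingers close. The tool returns the time, the measured TCP pose, the force, the opening and the grip force at its end. only (a regular expression) keeps the lines of the reply that match it, lines (a string "A,B") keeps lines A to B, and quiet returns only ok. Input that does not fit is refused with a message, and nothing moves.
- bot.state(): the state, without advancing time (a new reading comes with each control period).
- grab_frame(name): name is "scene" or "side" or "wrist"; returns a dict with "image" (400x640x3 uint8, red, green, blue), "z_map" (400x640 float32, m along the optical axis (not along the pixel's ray), 0 where there is no reading), "fx", "fy", "cx", "cy" (pixels), "extrinsics" (4x4, takes a point from camera to world coordinates). Camera axes: x right, y down, z forward; pixel columns grow to the right and rows downward; lengths in m; the calibration is good to about 2 mm. A picture is of the moment at which its call begins.
- order.job_done(): hands the job in; it is judged then, once.
The state is a dict: "t": time; "joints": joint angles; "qvel": joint speeds; "effort": joint torques, N m; "tcp_pos": TCP position; "tcp_rot": TCP orientation; "wrist_force": force on the tool from outside, world axes, zero at the start; "ft_torque": the same for the moment, N m; "finger_gap": opening from 0.0 (shut) to 1.0 (fully open); "gripper_force": force on a finger pad.
Only numpy, scipy, OpenCV 4.12 (cv2) and the standard library are available. Lean on these libraries where they do the work, as an engineer would, in place of code of your own. Each camera call takes 0.05 s, during which the arm holds its last target. There are 200 camera calls.

## Working session

There is one attempt and no reset: what is moved stays moved. The work goes in short steps, Python scripts to look and compute and a tool call to move; the robot and the scene stay as the last step left them, time stands still between calls to the robot, and variables do not carry over. Pictures are saved under pics/ and viewed, at most 10 in all, crops included, and the job is handed in when it is done.

```bash
ls; mkdir -p pics; python3 - <<'E'
from station import bot, order, grab_frame
import cv2,numpy as np
for n in("scene","side"):
    f=grab_frame(n); cv2.imwrite(f"pics/{n}0.png",f["image"][:,:,::-1]); np.savez(f"{n}0.npz",**f)
    print(n,f["fx"],f["cx"],f["cy"],f["extrinsics"].round(3).tolist())
s=bot.state();print(s["t"],s["tcp_pos"],s["tcp_rot"])
E
```

```text
pics
station.py
scene 511.96082124571507 315.43633125240893 194.5112136464018 [[0.822, -0.28, 0.496, 0.06], [-0.57, -0.39, 0.723, -0.793], [-0.009, -0.877, -0.48, 0.621], [0.0, 0.0, 0.0, 1.0]]
side 381.7513069989244 316.6523370687231 200.92190945928996 [[-0.958, -0.194, 0.213, 0.383], [-0.288, 0.621, -0.729, 0.58], [0.009, -0.759, -0.651, 0.71], [0.0, 0.0, 0.0, 1.0]]
0.1 [0.21439535 0.55987602 0.23836432] [[-9.33848021e-01  3.57669337e-01 -7.19861768e-04]
 [ 3.57670034e-01  9.33846848e-01 -1.48693843e-03]
 [ 1.40408360e-04 -1.64604750e-03 -9.99998635e-01]]
```

View pics/scene0.png

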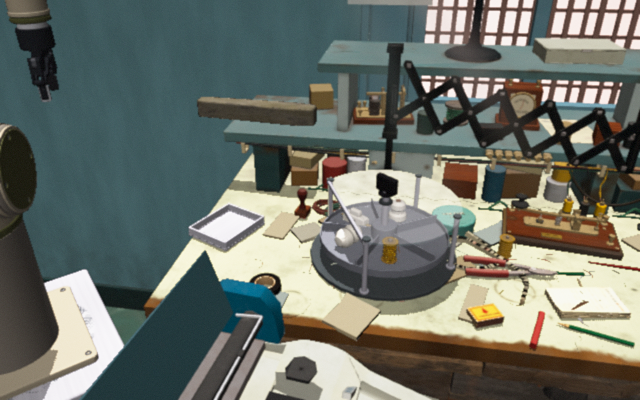

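View pics/side0.png

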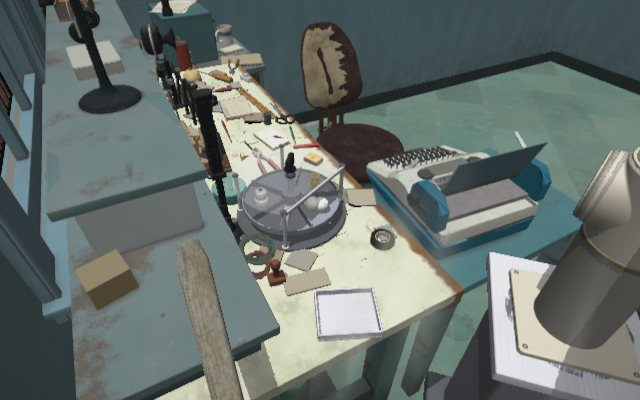

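The scene view shows the tray near (227,225), the wing knob near (387,187), the cover's steel front edge from (330,180) to (368,240), the stamp at (303,203) and the tape roll at (265,285). In the side view the tray is at (347,313) and the knob at (290,165). I'll enlarge the carousel in both views.

```bash
cat > h.py <<'E'
import numpy as np,cv2
def ray(f,u,v):
    E=f["extrinsics"];d=E[:3,:3]@np.array([(u-f["cx"])/f["fx"],(v-f["cy"])/f["fy"],1]);return E[:3,3],d
def plane(f,u,v,z):
    o,d=ray(f,u,v);return o+d*(z-o[2])/d[2]
def pt(f,u,v):
    o,d=ray(f,u,v);return o+d*f["z_map"][int(round(v)),int(round(u))]
def proj(f,p):
    E=f["extrinsics"];q=E[:3,:3].T@(np.asarray(p)-E[:3,3]);return np.array([f["fx"]*q[0]/q[2]+f["cx"],f["fy"]*q[1]/q[2]+f["cy"]])
def cloud(f):
    v,u=np.mgrid[:400,:640];z=f["z_map"];c=np.stack([(u-f["cx"])/f["fx"]*z,(v-f["cy"])/f["fy"]*z,z],-1)
    return c@f["extrinsics"][:3,:3].T+f["extrinsics"][:3,3]
def crop(f,x0,y0,w,h,k,name):
    cv2.imwrite(name,cv2.resize(f["image"][y0:y0+h,x0:x0+w,::-1],None,fx=k,fy=k,interpolation=cv2.INTER_CUBIC))
E
python3 - <<'E'
from h import *
a=np.load("scene0.npz");b=np.load("side0.npz")
crop(a,300,165,170,140,4,"pics/a.png");crop(b,225,140,130,115,5,"pics/b.png")
E
```

```text
(no output)
```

View pics/a.png

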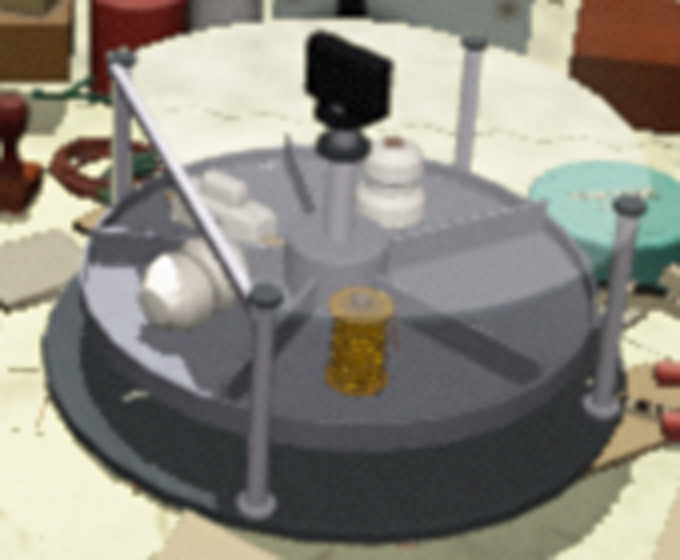

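View pics/b.png

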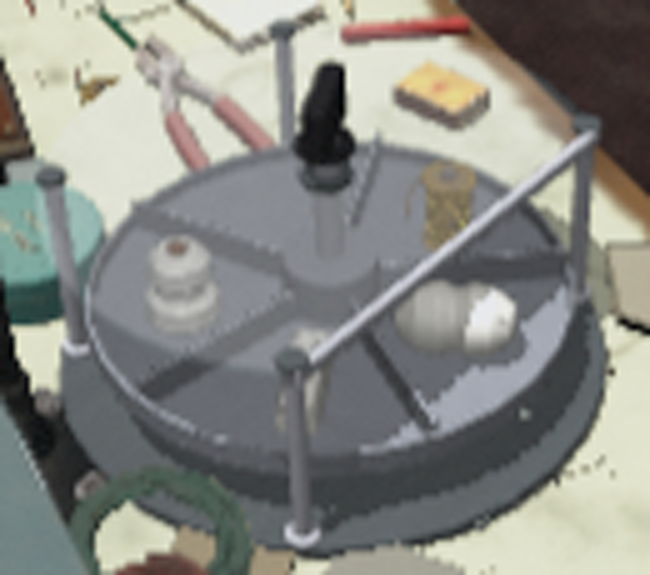

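The crops show the egg standing roughly in the front opening. The fuse carrier is in the next compartment on the +y side, at about (355,217) in the scene image and (286,215) in the side image. Next I'll compute the positions of the axis, front edge, knob and carrier, and of the tray and bystanders.

```bash
python3 - <<'E'
from h import *
np.set_printoptions(precision=4,suppress=True)
a=np.load("scene0.npz");b=np.load("side0.npz")
A=lambda x,y:(300+x/4,165+y/4); B=lambda x,y:(225+x/5,140+y/5)
print("post bases scene FR,RR",plane(a,*A(257,503),.012),plane(a,*A(602,406),.012))
print("post bases side FL,RL",plane(b,*B(303,533),.012),plane(b,*B(76,350),.012))
# front posts tops
print("tops scene FL,FR,RR,RL",[plane(a,*A(*p),.124) for p in((121,60),(265,296),(630,205),(475,43))])
print("tops side FL,FR,RL",[plane(b,*B(*p),.124) for p in((291,362),(585,127),(50,178))])
for n,f in(("a",a),("b",b)):
    P=cloud(f);c=np.array([.55,.1]) 
    print(n,"knob px", pt(f,*(A(345,75) if n=="a" else B(325,105))))
    m=(P[...,2]>.14)&(P[...,2]<.19)&(np.hypot(P[...,0]-pt(f,*(A(345,75) if n=="a" else B(325,105)))[0],P[...,1]-pt(f,*(A(345,75) if n=="a" else B(325,105)))[1])<.05)
    k=P[m];print(m.sum(),k.min(0),k.max(0)); t=k[k[:,2]>.174];
    if len(t)>3: 
        mu=t.mean(0);w,v=np.linalg.eigh(np.cov(t[:,:2].T));print("top",mu,len(t),"dir",np.degrees(np.arctan2(v[1,1],v[0,1])))
    print("carrier depth pt",[pt(f,*q) for q in([A(225,188),A(190,190),A(260,225)] if n=="a" else [B(305,385),B(312,340)])])
print("tray corners side rim",[plane(b,*p,.022) for p in((315,291),(375,288),(383,332),(318,337))])
print("tray scene rim",[plane(a,*p,.022) for p in((229,206),(264,213),(225,243),(190,230))])
print("stamp",pt(a,303,203),pt(a,303,190),"tape",pt(a,265,280),pt(b,382,236))
E
```

```text
post bases scene FR,RR [ 0.5519 -0.2315  0.012 ] [ 0.7367 -0.2723  0.012 ]
post bases side FL,RL [ 0.6339 -0.0137  0.012 ] [ 0.7987 -0.1034  0.012 ]
tops scene FL,FR,RR,RL [array([ 0.6356, -0.0102,  0.124 ]), array([ 0.5533, -0.2288,  0.124 ]), array([ 0.7405, -0.2688,  0.124 ]), array([ 0.8022, -0.1055,  0.124 ])]
tops side FL,FR,RL [array([ 0.6352, -0.0154,  0.124 ]), array([ 0.5516, -0.2351,  0.124 ]), array([ 0.8012, -0.1094,  0.124 ])]
a knob px [ 0.661  -0.1558  0.1688]
448 [ 0.6501 -0.1754  0.1424] [ 0.6758 -0.1277  0.1822]
top [ 0.6642 -0.1538  0.1791] 129 dir 98.46529794793723
carrier depth pt [array([ 0.5966, -0.1471,  0.1243]), array([ 0.5806, -0.1405,  0.1255]), array([ 0.5889, -0.1824,  0.1242])]
b knob px [ 0.6596 -0.1351  0.1815]
180 [ 0.6523 -0.1766  0.144 ] [ 0.6827 -0.1245  0.1852]
top [ 0.6657 -0.1452  0.1817] 83 dir 95.14843882469151
carrier depth pt [array([ 0.6471, -0.0592,  0.0674]), array([ 0.6299, -0.0291,  0.1272])]
tray corners side rim [array([0.5243, 0.098 , 0.022 ]), array([0.401 , 0.0518, 0.022 ]), array([0.3671, 0.152 , 0.022 ]), array([0.4872, 0.2   , 0.022 ])]
tray scene rim [array([0.4819, 0.1812, 0.022 ]), array([0.5328, 0.1052, 0.022 ]), array([0.406 , 0.0461, 0.022 ]), array([0.3661, 0.1361, 0.022 ])]
stamp [0.622  0.0779 0.0314] [0.6235 0.0789 0.0648] tape [ 0.4199 -0.0951  0.0095] [ 0.4127 -0.1234  0.009 ]
```

```bash
python3 - <<'E'
from h import *
np.set_printoptions(precision=3,suppress=True)
a=np.load("scene0.npz");b=np.load("side0.npz")
A=lambda x,y:(300+x/4,165+y/4); B=lambda x,y:(225+x/5,140+y/5)
ax=np.array([.667,-.150]);
def pol(p):
    d=p[:2]-ax;return p,np.hypot(*d).round(4),np.degrees(np.arctan2(d[1],d[0])).round(1)
print("scene grip top",pol(plane(a,*A(224,182),.077)),"blade ends",pol(plane(a,*A(183,205),.056)),pol(plane(a,*A(278,241),.056)))
print("side grip",pol(plane(b,*B(312,352),.077)),"block ends",pol(plane(b,*B(296,420),.055)),pol(plane(b,*B(318,325),.065)))
# dividers: outer ends top z=.064
print("div scene",[pol(plane(a,*A(*p),.064)) for p in((95,232),(232,395),(535,375),(545,207),(288,137))])
print("div side",[pol(plane(b,*B(*p),.064)) for p in((430,425),(145,390),(135,205),(378,137),(565,258))])
p0=np.array([.214,.56]);d=ax-p0;L=np.hypot(*d);d/=L
for f in(a,b):
    P=cloud(f).reshape(-1,3);P=P[(P[:,2]>.1)&(P[:,2]<.8)&(f["z_map"].reshape(-1)>0)]
    s=(P[:,:2]-p0)@d;t=(P[:,:2]-p0)@np.array([-d[1],d[0]])
    m=(s>.1)&(s<L+.25)&(abs(t)<.25)&(np.hypot(*(P[:,:2]-ax).T)>.16)
    Q=P[m]
    H={}
    for q in Q: 
        k=tuple((np.floor(q[:2]/.08)*.08).round(2)); H.setdefault(k,[]).append(q[2])
    print({tuple(map(float,k)):(round(float(min(v)),2),round(float(max(v)),2),len(v)) for k,v in sorted(H.items()) if len(v)>8})
E
```

```text
scene grip top (array([ 0.651, -0.081,  0.077]), np.float64(0.0713), np.float64(102.9)) blade ends (array([ 0.641, -0.059,  0.056]), np.float64(0.0945), np.float64(105.9)) (array([ 0.659, -0.116,  0.056]), np.float64(0.0348), np.float64(103.4))
side grip (array([ 0.648, -0.073,  0.077]), np.float64(0.0791), np.float64(103.8)) block ends (array([ 0.648, -0.047,  0.055]), np.float64(0.1053), np.float64(100.6)) (array([ 0.657, -0.106,  0.065]), np.float64(0.0452), np.float64(102.4))
div scene [(array([ 0.58 , -0.064,  0.064]), np.float64(0.1222), np.float64(135.6)), (array([ 0.549, -0.214,  0.064]), np.float64(0.1343), np.float64(-151.4)), (array([ 0.672, -0.283,  0.064]), np.float64(0.1329), np.float64(-87.9)), (array([ 0.785, -0.181,  0.064]), np.float64(0.1222), np.float64(-14.8)), (array([ 0.725, -0.046,  0.064]), np.float64(0.1193), np.float64(61.0))]
div side [(array([ 0.581, -0.054,  0.064]), np.float64(0.129), np.float64(131.8)), (array([ 0.723, -0.036,  0.064]), np.float64(0.127), np.float64(64.1)), (array([ 0.788, -0.171,  0.064]), np.float64(0.1233), np.float64(-10.0)), (arra
[... 961 characters left out ...]
, 537), (0.48, 0.32): (0.17, 0.21, 259), (0.48, 0.4): (0.2, 0.21, 409), (0.56, 0.16): (0.17, 0.17, 679), (0.56, 0.24): (0.14, 0.22, 2237), (0.56, 0.32): (0.14, 0.22, 2289), (0.56, 0.4): (0.21, 0.21, 193), (0.64, 0.08): (0.17, 0.34, 643), (0.64, 0.16): (0.17, 0.21, 1484), (0.64, 0.24): (0.17, 0.22, 1252), (0.64, 0.32): (0.17, 0.21, 154), (0.72, -0.08): (0.1, 0.39, 1503), (0.72, 0.0): (0.17, 0.39, 494), (0.72, 0.08): (0.17, 0.34, 2501), (0.72, 0.16): (0.17, 0.34, 420), (0.8, -0.08): (0.11, 0.39, 260), (0.8, 0.0): (0.17, 0.34, 523), (0.8, 0.08): (0.33, 0.34, 36), (0.88, -0.24): (0.15, 0.31, 134), (0.88, -0.08): (0.34, 0.34, 31), (0.96, -0.32): (0.18, 0.29, 10), (0.96, -0.24): (0.16, 0.28, 107)}
```

Measured so far:
- The axis is at about (.667,-.150), and the front faces 159.4°. The front posts are 233 mm apart, against 234 mm given.
- The carrier sits at 103°, so it needs a turn of about +56°.
- The knob bar lies at about 97°.
- The tray centre is at about (.446,.121).

I'll make the first move and check what stands around the knob.

Units first: shifts go in shares of 50 mm and turns go in shares of 180 degrees. So -0.035 m is -0.7, -0.031 m is -0.62.

nudge_tcp(offsets=[{"sx": -0.62, "sy": -0.7, "sz": -0.08, "aperture": 1}, {"sx": -0.62, "sy": -0.7, "sz": -0.08, "aperture": 1}, {"sx": -0.62, "sy": -0.7, "sz": -0.08, "aperture": 1}, {"sx": -0.62, "sy": -0.7, "sz": -0.08, "aperture": 1}, {"sx": -0.62, "sy": -0.7, "sz": -0.08, "aperture": 1}])

```text
t: 0.6
tcp_pos: [0.2968, 0.3396, 0.2589]
tcp_rot: [[-0.934, 0.357, -0.0], [0.357, 0.934, -0.0], [0.0, -0.001, -1.0]]
wrist_force: [0.9, 0.1, 0.6]
finger_gap: 0.999
gripper_force: 0.0
```

nudge_tcp(offsets=[{"sx": -0.62, "sy": -0.7, "sz": -0.08, "aperture": 0.6}, {"sx": -0.62, "sy": -0.7, "sz": -0.08, "aperture": 0.6}, {"sx": -0.62, "sy": -0.7, "sz": -0.08, "aperture": 0.6}, {"sx": -0.62, "sy": -0.7, "sz": -0.08, "aperture": 0.6}, {"sx": -0.62, "sy": -0.7, "sz": -0.08, "aperture": 0.6}])

```text
t: 1.1
tcp_pos: [0.3789, 0.1208, 0.2793]
tcp_rot: [[-0.934, 0.357, 0.0], [0.357, 0.934, 0.0], [-0.0, 0.0, -1.0]]
wrist_force: [1.5, -0.2, -0.1]
finger_gap: 0.596
gripper_force: 0.0
```

```bash
cat >> h.py <<'E'
def need(s,p,R):
    """tool-frame shift then rotation (rotvec, own axes) from state s to pose p,R"""
    Rs=np.array(s["tcp_rot"]);return Rs.T@(np.asarray(p)-s["tcp_pos"]),cv2.Rodrigues(Rs.T@R)[0].ravel()
E
python3 - <<'E'
from h import *
from station import bot, order, grab_frame
np.set_printoptions(precision=3,suppress=True)
ax=np.array([.667,-.15])
for n in("scene0","side0"):
    f=np.load(n+".npz");P=cloud(f).reshape(-1,3)
    for z in np.arange(.2,.7,.05):
        Q=P[(P[:,2]>z)&(P[:,2]<z+.05)];d=np.hypot(*(Q[:,:2]-ax).T)
        i=np.argsort(d)[:1] 
        print(n,round(z,2),d[i],Q[i])
# knob grasp: y at angle 7deg
t=np.radians(7);R=np.array([[np.sin(t)*-1,np.cos(t),0],[np.cos(t),np.sin(t),0],[0,0,-1]])
s=bot.state();print(s["tcp_pos"],s["joints"],need(s,[.666,-.15,.25],R))
E
```

```text
scene0 0.2 [0.15] [[ 0.775 -0.046  0.246]]
scene0 0.25 [0.15] [[ 0.78  -0.052  0.251]]
scene0 0.3 [0.157] [[ 0.796 -0.06   0.347]]
scene0 0.35 [0.152] [[ 0.791 -0.062  0.352]]
scene0 0.4 [0.361] [[ 1.01  -0.037  0.402]]
scene0 0.45 [0.366] [[ 1.013 -0.031  0.453]]
scene0 0.5 [] []
scene0 0.55 [] []
scene0 0.6 [0.884] [[ 0.06  -0.793  0.621]]
scene0 0.65 [] []
side0 0.2 [0.156] [[ 0.776 -0.039  0.247]]
side0 0.25 [0.155] [[ 0.776 -0.04   0.252]]
side0 0.3 [0.162] [[ 0.793 -0.049  0.349]]
side0 0.35 [0.156] [[ 0.791 -0.056  0.357]]
side0 0.4 [0.367] [[ 1.014 -0.029  0.428]]
side0 0.45 [0.367] [[ 1.013 -0.028  0.48 ]]
side0 0.5 [0.369] [[ 1.016 -0.03   0.518]]
side0 0.55 [] []
side0 0.6 [] []
side0 0.65 [] []
[0.379 0.121 0.279] [ 0.179 -0.455  1.94   0.     1.657 -1.026] (array([-0.365, -0.15 ,  0.029]), array([0.   , 0.   , 1.083]))
```

To row units: -0.045 m is -0.9, -0.0185 m is -0.37.

nudge_tcp(offsets=[{"sx": -0.9, "sy": -0.37, "sz": 0.02, "aperture": 0.5}, {"sx": -0.9, "sy": -0.37, "sz": 0.02, "aperture": 0.5}, {"sx": -0.9, "sy": -0.37, "sz": 0.02, "aperture": 0.5}, {"sx": -0.9, "sy": -0.37, "sz": 0.02, "aperture": 0.5}], quiet=true)

```text
ok
```

nudge_tcp(offsets=[{"sx": -0.9, "sy": -0.37, "sz": 0.02, "aperture": 0.5}, {"sx": -0.9, "sy": -0.37, "sz": 0.02, "aperture": 0.5}, {"sx": -0.9, "sy": -0.37, "sz": 0.02, "aperture": 0.5}, {"sx": -0.9, "sy": -0.37, "sz": 0.02, "aperture": 0.5}])

```text
t: 1.9
tcp_pos: [0.6631, -0.1459, 0.2704]
tcp_rot: [[-0.934, 0.358, -0.001], [0.358, 0.934, 0.0], [0.001, -0.0, -1.0]]
wrist_force: [1.1, 0.5, 1.1]
finger_gap: 0.499
gripper_force: 0.0
```

nudge_tcp(offsets=[{"rz": 0.0446, "aperture": 0.5}, {"rz": 0.0446, "aperture": 0.5}, {"rz": 0.0446, "aperture": 0.5}, {"rz": 0.0446, "aperture": 0.5}], quiet=true)

```text
ok
```

nudge_tcp(offsets=[{"rz": 0.0446, "aperture": 0.5}, {"rz": 0.0446, "aperture": 0.5}, {"rz": 0.0446, "aperture": 0.5}, {"rz": 0.0318, "aperture": 0.5}])

```text
t: 2.7
tcp_pos: [0.6618, -0.1443, 0.2705]
tcp_rot: [[-0.119, 0.993, -0.001], [0.993, 0.119, 0.0], [0.001, -0.001, -1.0]]
wrist_force: [1.2, -0.7, -0.1]
finger_gap: 0.506
gripper_force: 0.0
```

```bash
python3 - <<'E'
from h import *
from station import bot, order, grab_frame
np.set_printoptions(precision=3,suppress=True)
t=np.radians(7);R=np.array([[np.sin(t)*-1,np.cos(t),0],[np.cos(t),np.sin(t),0],[0,0,-1]])
s=bot.state();print(need(s,[.666,-.15,.157],R),s["joints"])
f=grab_frame("wrist");cv2.imwrite("pics/w0.png",f["image"][:,:,::-1]);np.savez("w0.npz",**f)
P=cloud(f);m=(P[...,2]>.165)&(P[...,2]<.19)&(np.hypot(P[...,0]-.666,P[...,1]+.15)<.04);t=P[m]
if len(t)>5:
    c,sz,an=cv2.minAreaRect((t[:,:2]*1000).astype(np.float32));print(len(t),c,sz,an,t[:,2].mean(),t.mean(0))
E
```

```text
(array([-0.006,  0.004,  0.114]), array([-0.001, -0.001, -0.003])) [-0.29   0.333  1.199 -0.     1.612 -0.41 ]
1076 (666.9409790039062, -147.8958740234375) (13.59405517578125, 47.37675094604492) 6.851433753967285 0.1797972707596438 [ 0.667 -0.146  0.18 ]
```

The wrist depth confirms the knob at (.667,-.148): 13.6 x 47.4 mm, bar at 96.9°, top at z .180. I'll lower and grip it.

nudge_tcp(offsets=[{"sx": -0.086, "sy": 0.094, "sz": 0.6, "aperture": 0.5}, {"sz": 0.6, "aperture": 0.5}, {"sz": 0.6, "aperture": 0.5}, {"sz": 0.47, "aperture": 0.5}, {"aperture": 0}])

```text
t: 3.25
tcp_pos: [0.6663, -0.1469, 0.1522]
tcp_rot: [[-0.127, 0.992, -0.004], [0.992, 0.127, 0.003], [0.003, -0.003, -1.0]]
wrist_force: [18.8, 1.5, -30.5]
finger_gap: 0.348
gripper_force: 27.3
```

nudge_tcp(offsets=[{"aperture": 0}, {"aperture": 0}, {"aperture": 0}, {"aperture": 0}])

```text
t: 3.65
tcp_pos: [0.6664, -0.1469, 0.1528]
tcp_rot: [[-0.127, 0.992, -0.004], [0.992, 0.127, 0.003], [0.003, -0.004, -1.0]]
wrist_force: [12.4, 0.2, -27.0]
finger_gap: 0.318
gripper_force: 60.9
```

The gap of 27 mm shows the tips are pinching the collar instead of the bar. I'll open, rise and regrip.

nudge_tcp(offsets=[{"aperture": 0.5}, {"aperture": 0.5}, {"aperture": 0.5}])

```text
t: 3.95
tcp_pos: [0.6679, -0.1483, 0.1593]
tcp_rot: [[-0.125, 0.992, 0.002], [0.992, 0.125, -0.001], [-0.001, 0.001, -1.0]]
wrist_force: [0.0, 0.6, 0.1]
finger_gap: 0.5
gripper_force: 0.0
```

nudge_tcp(offsets=[{"sz": -0.16, "aperture": 0.5}, {"aperture": 0}])

```text
t: 4.15
tcp_pos: [0.6684, -0.1484, 0.1686]
tcp_rot: [[-0.125, 0.992, 0.003], [0.992, 0.125, -0.001], [-0.001, 0.003, -1.0]]
wrist_force: [1.0, -0.0, 0.7]
finger_gap: 0.343
gripper_force: 0.0
```

nudge_tcp(offsets=[{"aperture": 0}, {"aperture": 0}, {"aperture": 0}, {"aperture": 0}])

```text
t: 4.55
tcp_pos: [0.6669, -0.1485, 0.1674]
tcp_rot: [[-0.124, 0.992, -0.0], [0.992, 0.124, -0.001], [-0.001, -0.001, -1.0]]
wrist_force: [-7.1, 1.0, 9.8]
finger_gap: 0.147
gripper_force: 61.4
```

To row units: -0.1 rad is -0.0318.

nudge_tcp(offsets=[{"rz": -0.0159, "aperture": 0}, {"rz": -0.0318, "aperture": 0}, {"rz": -0.0318, "aperture": 0}, {"rz": -0.0318, "aperture": 0}, {"rz": -0.0318, "aperture": 0}])

```text
t: 5.05
tcp_pos: [0.6662, -0.1487, 0.1674]
tcp_rot: [[-0.547, 0.837, -0.002], [0.837, 0.547, -0.001], [0.0, -0.002, -1.0]]
wrist_force: [-11.0, -1.1, 11.6]
finger_gap: 0.151
gripper_force: 61.7
```

nudge_tcp(offsets=[{"rz": -0.0318, "aperture": 0}, {"rz": -0.0318, "aperture": 0}, {"rz": -0.0318, "aperture": 0}, {"rz": -0.0318, "aperture": 0}, {"rz": -0.0318, "aperture": 0}])

```text
t: 5.55
tcp_pos: [0.6657, -0.1493, 0.1674]
tcp_rot: [[-0.881, 0.473, -0.003], [0.473, 0.881, -0.001], [0.002, -0.003, -1.0]]
wrist_force: [-14.7, -1.9, 11.7]
finger_gap: 0.149
gripper_force: 61.8
```

nudge_tcp(offsets=[{"rz": -0.0159, "aperture": 0}, {"aperture": 0}, {"aperture": 0}])

```text
t: 5.85
tcp_pos: [0.6656, -0.1493, 0.1674]
tcp_rot: [[-0.902, 0.432, -0.003], [0.432, 0.902, -0.002], [0.002, -0.003, -1.0]]
wrist_force: [-14.8, -2.3, 11.8]
finger_gap: 0.144
gripper_force: 61.8
```

```bash
python3 - <<'E'
from station import bot, order, grab_frame
from h import *
for n in("scene","side"):
    f=grab_frame(n);np.savez(n+"1.npz",**f)
    if n=="scene":crop(f,300,165,170,140,4,"pics/a1.png")
    else:crop(f,225,140,130,115,5,"pics/b1.png")
E
```

```text
(no output)
```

View pics/b1.png

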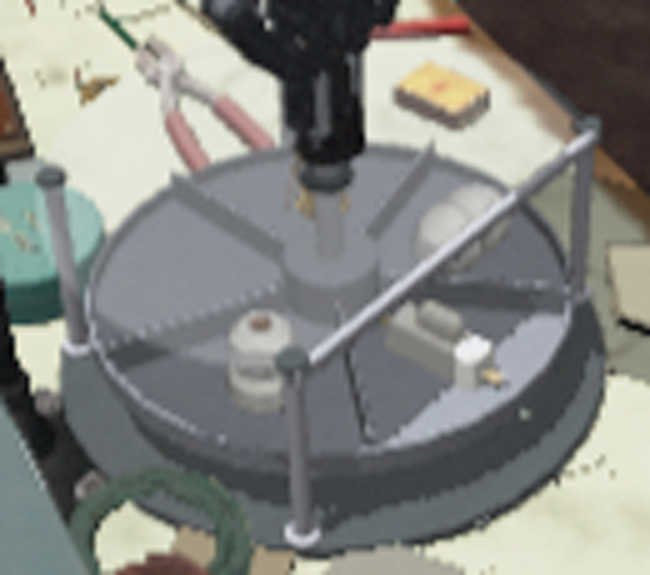

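View pics/a1.png

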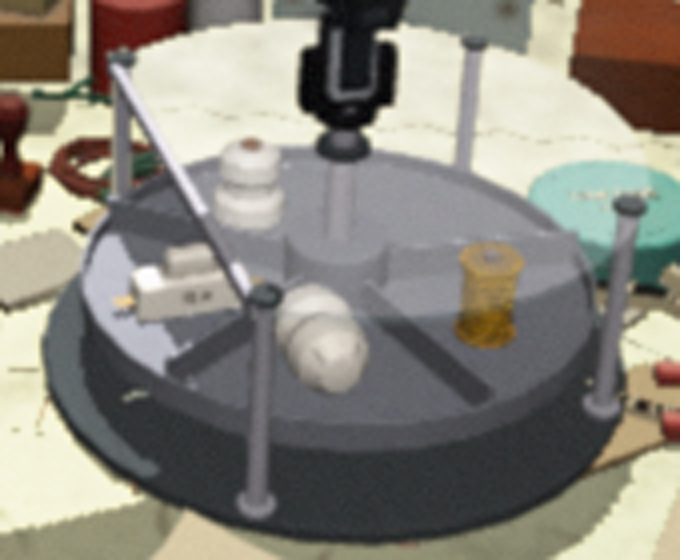

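In both views the carrier now stands in the front opening: its grip is at (440,318) in the side crop and (197,258) in the scene crop. I'll measure its angle and radius.

```bash
python3 - <<'E'
from h import *
np.set_printoptions(precision=4,suppress=True)
a=np.load("scene1.npz");b=np.load("side1.npz")
A=lambda x,y:(300+x/4,165+y/4); B=lambda x,y:(225+x/5,140+y/5)
ax=np.array([.667,-.149])
def pol(p):
    d=p[:2]-ax;return p,np.hypot(*d).round(4),np.degrees(np.arctan2(d[1],d[0])).round(1)
print("grip top",pol(plane(a,*A(193,252),.077)),pol(plane(b,*B(440,316),.077)))
print("block top corners scene",[pol(plane(a,*A(*p),.065)) for p in((133,270),(141,292),(236,277))])
print("side top corners",[pol(plane(b,*B(*p),.065)) for p in((457,350),(490,343),(390,308))])
print("blades sc",[pol(plane(a,*A(*p),.055)) for p in((120,303),(260,285))])
print("blades si",[pol(plane(b,*B(*p),.055)) for p in((497,378),(385,318))])
print("dividers",[pol(plane(a,*A(*p),.064)) for p in((112,200),(175,368))],[pol(plane(b,*B(*p),.064)) for p in((368,440),(570,285))])
for f in(a,b):
    P=cloud(f);m=(P[...,2]>.05)&(P[...,2]<.08)&(np.hypot(P[...,0]-.592,P[...,1]+.12)<.05)
    print(m.sum(),P[m].min(0),P[m].max(0))
E
```

```text
grip top (array([ 0.5961, -0.1247,  0.077 ]), np.float64(0.075), np.float64(161.1)) (array([ 0.5957, -0.118 ,  0.077 ]), np.float64(0.0777), np.float64(156.5))
block top corners scene [(array([ 0.5734, -0.1058,  0.065 ]), np.float64(0.1031), np.float64(155.2)), (array([ 0.5649, -0.1239,  0.065 ]), np.float64(0.1052), np.float64(166.2)), (array([ 0.611 , -0.1405,  0.065 ]), np.float64(0.0566), np.float64(171.3))]
side top corners [(array([ 0.5838, -0.1087,  0.065 ]), np.float64(0.0924), np.float64(154.2)), (array([ 0.5694, -0.1188,  0.065 ]), np.float64(0.1022), np.float64(162.8)), (array([ 0.6263, -0.1295,  0.065 ]), np.float64(0.0451), np.float64(154.4))]
blades sc [(array([ 0.5597, -0.1137,  0.055 ]), np.float64(0.113), np.float64(161.8)), (array([ 0.6261, -0.1414,  0.055 ]), np.float64(0.0416), np.float64(169.5))]
blades si [(array([ 0.5616, -0.1052,  0.055 ]), np.float64(0.1142), np.float64(157.4)), (array([ 0.6301, -0.1321,  0.055 ]), np.float64(0.0406), np.float64(155.4))]
dividers [(array([ 0.6055, -0.0437,  0.064 ]), np.float64(0.1219), np.float64(120.3)), (array([ 0.5407, -0.1827,  0.064 ]), np.float64(0.1307), np.float64(-165.1))] [(array([ 0.6063, -0.0352,  0.064 ]), np.float64(0.1289), np.float64(118.1)), (array([ 0.5421, -0.1765,  0.064 ]), np.float64(0.1279), np.float64(-167.6))]
402 [ 0.5421 -0.168   0.05  ] [ 0.6282 -0.0819  0.0794]
373 [ 0.5429 -0.1687  0.05  ] [ 0.633  -0.072   0.0799]
```

The carrier is at about (.5945,-.122) at 159°, which is in the opening, and its length lies along 158°. I'll release the knob, rise, move out and lean.

nudge_tcp(offsets=[{"aperture": 0.5}, {"aperture": 0.5}, {"aperture": 0.5}])

```text
t: 6.25
tcp_pos: [0.6674, -0.1479, 0.1657]
tcp_rot: [[-0.902, 0.431, 0.0], [0.431, 0.902, 0.0], [-0.0, 0.0, -1.0]]
wrist_force: [0.6, 0.4, 0.3]
finger_gap: 0.498
gripper_force: 0.0
```

nudge_tcp(offsets=[{"sz": -0.6, "aperture": 0.5}, {"sz": -0.8, "aperture": 0.5}, {"sx": 0.6, "sz": -0.6, "aperture": 0.5}, {"sx": 0.9, "aperture": 0.5}, {"sx": 0.9, "aperture": 0.5}])

```text
t: 6.75
tcp_pos: [0.5589, -0.096, 0.2672]
tcp_rot: [[-0.902, 0.431, 0.003], [0.431, 0.902, -0.001], [-0.003, 0.001, -1.0]]
wrist_force: [-0.7, 0.3, 0.5]
finger_gap: 0.5
gripper_force: 0.0
```

nudge_tcp(offsets=[{"sx": 0.8, "aperture": 0.5}, {"ry": -0.0446, "aperture": 0.5}, {"ry": -0.0446, "aperture": 0.5}, {"ry": -0.0446, "aperture": 0.5}, {"ry": -0.0446, "aperture": 0.5}])

```text
t: 7.25
tcp_pos: [0.5235, -0.0789, 0.2672]
tcp_rot: [[-0.761, 0.431, 0.486], [0.364, 0.903, -0.23], [-0.538, 0.001, -0.843]]
wrist_force: [-1.2, -0.2, 0.3]
finger_gap: 0.497
gripper_force: 0.0
```

nudge_tcp(offsets=[{"ry": -0.0446, "aperture": 0.5}, {"aperture": 0.5}])

```text
t: 7.45
tcp_pos: [0.5187, -0.0775, 0.2583]
tcp_rot: [[-0.695, 0.429, 0.577], [0.329, 0.903, -0.277], [-0.64, -0.002, -0.768]]
wrist_force: [-0.8, 0.7, -2.3]
finger_gap: 0.5
gripper_force: 0.0
```

```bash
cat >> h.py <<'E'
def lean(a,deg):
    """tool orientation leaning outwards along world angle a (deg), closing across it"""
    a,t=np.radians([a,deg]);o=np.array([np.cos(a),np.sin(a),0]);y=np.array([np.sin(a),-np.cos(a),0])
    z=-np.sin(t)*o-np.cos(t)*np.array([0,0,1.]);return np.stack([np.cross(y,z),y,z],1)
E
python3 - <<'E'
from h import *
from station import bot, order, grab_frame
np.set_printoptions(precision=4,suppress=True)
s=bot.state();R=lean(158.5,40)
if R[:,1]@s["tcp_rot"][:,1]<0: R=R@np.diag([-1,-1,1])
g=np.array([.592,-.1195,.062])
print(R,need(s,g-.13*R[:,2],R),s["joints"],s["tcp_pos"])
E
```

```text
[[-0.7127  0.3665  0.5981]
 [ 0.2808  0.9304 -0.2356]
 [-0.6428  0.     -0.766 ]] (array([ 0.0612, -0.0119,  0.0749]), array([-0.0459, -0.0037, -0.0511])) [-0.0965 -0.7224  2.2949 -0.2788  0.9243 -1.1301] [ 0.5187 -0.0775  0.2583]
```

To row units: 0.025 m is 0.5, -0.004 m is -0.08, -0.051 rad is -0.0162.

nudge_tcp(offsets=[{"rx": -0.0146, "ry": -0.0013, "rz": -0.0162, "sx": 0.4, "sy": -0.08, "sz": 0.5, "aperture": 0.5}, {"sx": 0.4, "sy": -0.08, "sz": 0.5, "aperture": 0.5}, {"sx": 0.42, "sy": -0.08, "sz": 0.5, "aperture": 0.5}, {"aperture": 0.5}])

```text
t: 7.85
tcp_pos: [0.518, -0.0911, 0.1645]
tcp_rot: [[-0.714, 0.37, 0.595], [0.285, 0.929, -0.236], [-0.64, 0.001, -0.769]]
wrist_force: [-1.6, 0.1, -0.8]
finger_gap: 0.501
gripper_force: 0.0
```

```bash
python3 - <<'E'
from h import *
from station import bot, order, grab_frame
np.set_printoptions(precision=4,suppress=True)
s=bot.state();R=lean(158.5,40)@np.diag([-1,-1,1])
if R[:,1]@s["tcp_rot"][:,1]<0: R=R@np.diag([-1,-1,1])
g=np.array([.592,-.1195,.062])
print(need(s,g-.13*R[:,2],R),s["joints"],s["tcp_pos"])
D=[([1.12,.13,1.488],[.2144,.5599,.2384],[0,0,-1]),([.179,-.455,1.94],[.379,.121,.279],[0,0,-1]),([-.29,.333,1.199],[.6618,-.1443,.2705],[0,0,-1]),(s["joints"][:3],s["tcp_pos"],s["tcp_rot"][:,2])]
M=[];y=[]
for j,p,z in D:
    u=np.array([np.cos(j[0]),np.sin(j[0])]);p=np.array(p);z=np.array(z);a=j[1]+j[2]
    M+= [[1,0,np.sin(j[1]),np.sin(a),np.cos(a),u@z[:2]],[0,1,np.cos(j[1]),np.cos(a),-np.sin(a),z[2]]];y+=[u@p[:2],p[2]]
r=np.linalg.lstsq(np.array(M),np.array(y),rcond=None);print("r0 h L1 L2 L3 Lt",r[0],r[1:3])
f=grab_frame("wrist");np.savez("w1.npz",**f);cv2.imwrite("pics/w1.png",f["image"][:,:,::-1]);print(f["extrinsics"].round(3))
E
```

```text
(array([ 0.0052,  0.0006, -0.0006]), array([-0.0013, -0.0041, -0.0033])) [-0.191  -0.6691  2.4372 -0.1857  0.6966 -1.2821] [ 0.518  -0.0911  0.1645]
r0 h L1 L2 L3 Lt [-0.0039  0.3243  0.3686  0.5569  0.0658  0.3586] (array([0.]), np.int32(6))
[[ 0.369  0.525  0.767  0.389]
 [ 0.929 -0.21  -0.304 -0.039]
 [ 0.001  0.825 -0.566  0.224]
 [ 0.     0.     0.     1.   ]]
```

View pics/w1.png

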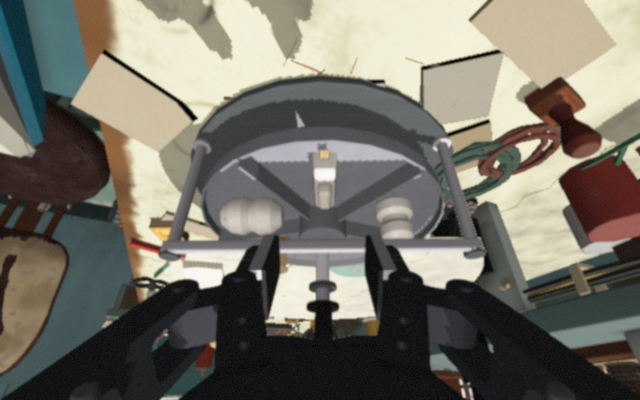

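The wrist view shows the carrier centred between the fingers, with its outer blade at (323,153) and its grip at (323,185). The trim edge runs along row ~243. I'll check the positions from this view.

```bash
python3 - <<'E'
from h import *
np.set_printoptions(precision=4,suppress=True)
f=np.load("w1.npz");P=cloud(f)
R=lean(158.5,40);e=np.array([np.cos(np.radians(158.5)),np.sin(np.radians(158.5))]);n=np.array([-e[1],e[0]]);ax=np.array([.667,-.149])
loc=lambda p:np.array([(p[:2]-ax)@e,(p[:2]-ax)@n,p[2]])
for v in range(146,232,4):
    q=loc(pt(f,323,v));print(v,q,f["image"][v,323])
print("blade tip z.055",loc(plane(f,323,149,.055)),"trim",loc(pt(f,323,243)),loc(plane(f,323,247,.117)))
print("block width row 172",[loc(pt(f,u,172)) for u in range(304,344,3)])
E
```

```text
146 [ 0.1116 -0.0014  0.0448] [109 110 113]
150 [ 0.1143 -0.0014  0.0518] [189 162 125]
154 [ 0.1099 -0.0014  0.0522] [225 197 146]
158 [ 0.1059 -0.0014  0.0529] [180 160 133]
162 [ 0.1046 -0.0014  0.0563] [168 162 153]
166 [ 0.1049 -0.0013  0.0608] [171 164 156]
170 [ 0.1022 -0.0013  0.0628] [246 244 241]
174 [ 0.0987 -0.0013  0.0643] [248 247 247]
178 [ 0.0937 -0.0013  0.0646] [247 245 245]
182 [ 0.0898 -0.0013  0.0659] [157 151 140]
186 [ 0.0887 -0.0013  0.0693] [150 145 135]
190 [ 0.0884 -0.0013  0.0733] [162 157 148]
194 [ 0.0871 -0.0013  0.0765] [195 188 175]
198 [ 0.0819 -0.0013  0.077 ] [188 180 169]
202 [ 0.075  -0.0013  0.0766] [186 179 169]
206 [ 0.0693 -0.0013  0.077 ] [184 178 167]
210 [ 0.0257 -0.0014  0.0542] [86 85 85]
214 [ 0.0254 -0.0013  0.0589] [82 82 83]
218 [ 0.0256 -0.0013  0.0638] [78 77 80]
222 [ 0.0266 -0.0013  0.0691] [77 78 81]
226 [ 0.0264 -0.0013  0.0736] [83 85 86]
230 [ 0.0199 -0.0013  0.0747] [107 107 109]
blade tip z.055 [ 0.1189 -0.0014  0.055 ] trim [ 0.0876 -0.0012  0.1219] [ 0.07   -0.0012  0.117 ]
block width row 172 [array([0.077 , 0.0162, 0.0445]), array([0.0772, 0.0134, 0.0447]), array([0.0771, 0.0107, 0.0446]), array([0.099 , 0.007 , 0.0623]), array([0.1025, 0.0044, 0.0652]), array([0.1019, 0.002 , 0.0647]), array([ 0.1007, -0.0005,  0.0637]), array([ 0.1013, -0.003 ,  0.0642]), array([ 0.1018, -0.0055,  0.0646]), array([ 0.1001, -0.008 ,  0.0633]), array([ 0.0987, -0.0105,  0.0621]), array([ 0.0774, -0.0143,  0.045 ]), array([ 0.0771, -0.0171,  0.0447]), array([ 0.0763, -0.02  ,  0.0441])]
```

```bash
python3 - <<'E'
from h import *
from station import bot, order, grab_frame
np.set_printoptions(precision=4,suppress=True)
s=bot.state();R=lean(158.5,40)@np.diag([-1,-1,1])
if R[:,1]@s["tcp_rot"][:,1]<0: R=R@np.diag([-1,-1,1])
print(need(s,[.5945,-.1188,.064],R))
E
```

```text
(array([0.0056, 0.0018, 0.1309]), array([-0.0007,  0.0001, -0.0034]))
```

Units first: shifts go in shares of 50 mm and turns go in shares of 180 degrees. So 0.03 m is 0.6, 0.025 m is 0.5.

nudge_tcp(offsets=[{"sx": 0.112, "sy": 0.036, "sz": 0.6, "aperture": 0.5}, {"sz": 0.6, "aperture": 0.5}, {"sz": 0.6, "aperture": 0.5}, {"sz": 0.5, "aperture": 0.5}, {"aperture": 0.5}])

```text
t: 8.4
tcp_pos: [0.5877, -0.1156, 0.0767]
tcp_rot: [[-0.71, 0.369, 0.599], [0.283, 0.929, -0.237], [-0.644, 0.001, -0.765]]
wrist_force: [-0.3, 0.3, -0.8]
finger_gap: 0.501
gripper_force: 0.0
```

nudge_tcp(offsets=[{"sz": 0.32, "aperture": 0.5}, {"aperture": 0.5}])

```text
t: 8.6
tcp_pos: [0.5977, -0.1191, 0.0675]
tcp_rot: [[-0.707, 0.369, 0.603], [0.282, 0.93, -0.237], [-0.648, 0.002, -0.762]]
wrist_force: [0.1, -0.8, 0.4]
finger_gap: 0.498
gripper_force: 0.0
```

```bash
python3 - <<'E'
from h import *
from station import bot, order, grab_frame
np.set_printoptions(precision=4,suppress=True)
s=bot.state();R=lean(158.5,40)@np.diag([-1,-1,1])
if R[:,1]@s["tcp_rot"][:,1]<0: R=R@np.diag([-1,-1,1])
print(need(s,[.5945,-.1188,.064],R),s["joints"])
E
```

```text
(array([ 0.0047, -0.0009,  0.0007]), array([ 0.0001,  0.007 , -0.0031])) [-0.2234 -0.1568  2.2813 -0.3053  0.3319 -1.1621]
```

To row units: 0.004 m is 0.08, -0.001 m is -0.02, 0.004 rad is 0.0013.

nudge_tcp(offsets=[{"ry": 0.0013, "sx": 0.08, "sy": -0.02, "aperture": 0.5}, {"aperture": 0}, {"aperture": 0}, {"aperture": 0}, {"aperture": 0}])

```text
t: 9.1
tcp_pos: [0.5933, -0.1184, 0.0648]
tcp_rot: [[-0.709, 0.368, 0.602], [0.282, 0.93, -0.236], [-0.646, 0.002, -0.763]]
wrist_force: [-4.9, 1.0, 7.1]
finger_gap: 0.233
gripper_force: 59.6
```

nudge_tcp(offsets=[{"aperture": 0}, {"aperture": 0}])

```text
t: 9.3
tcp_pos: [0.5934, -0.1184, 0.0648]
tcp_rot: [[-0.709, 0.368, 0.602], [0.282, 0.93, -0.236], [-0.646, 0.002, -0.763]]
wrist_force: [-6.0, 0.9, 7.5]
finger_gap: 0.237
gripper_force: 59.6
```

The grip is on the 22 mm block. I'll lift slightly up and outwards, then look.

To row units: -0.009 m is -0.18, -0.002 m is -0.04.

nudge_tcp(offsets=[{"sx": -0.04, "sz": -0.18, "aperture": 0}, {"sx": -0.04, "sz": -0.18, "aperture": 0}, {"aperture": 0}])

```text
t: 9.6
tcp_pos: [0.585, -0.1152, 0.081]
tcp_rot: [[-0.709, 0.368, 0.601], [0.283, 0.93, -0.236], [-0.646, 0.003, -0.763]]
wrist_force: [-0.5, 0.3, 0.1]
finger_gap: 0.236
gripper_force: 58.7
```

```bash
python3 - <<'E'
from h import *
from station import bot, order, grab_frame
f=grab_frame("wrist");g=grab_frame("side")
im=np.hstack([cv2.resize(f["image"][110:250,230:410],None,fx=2.2,fy=2.2),cv2.resize(g["image"][150:290,225:355],None,fx=2.2,fy=2.2)])[:,:,::-1]
cv2.imwrite("pics/l.png",im)
E
```

```text
(no output)
```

View pics/l.png

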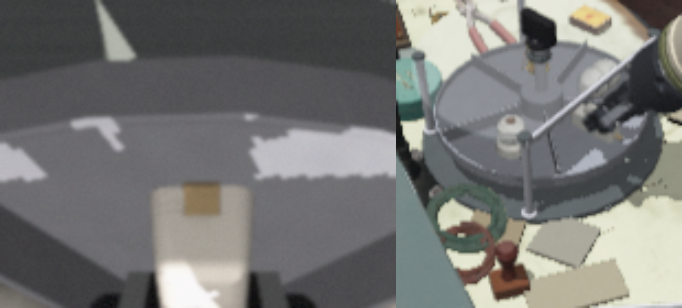

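To row units: -0.0255 m is -0.51, 0.0177 m is 0.354.

nudge_tcp(offsets=[{"sx": 0.354, "sz": -0.51, "aperture": 0}, {"sx": 0.354, "sz": -0.51, "aperture": 0}, {"aperture": 0}])

```text
t: 10.0
tcp_pos: [0.5268, -0.0923, 0.0953]
tcp_rot: [[-0.711, 0.368, 0.6], [0.283, 0.93, -0.235], [-0.644, 0.002, -0.765]]
wrist_force: [0.8, 0.5, -0.6]
finger_gap: 0.24
gripper_force: 58.9
```

nudge_tcp(offsets=[{"sx": -0.194, "sz": -0.23, "aperture": 0}, {"sx": -0.194, "sz": -0.23, "aperture": 0}, {"aperture": 0}])

```text
t: 10.3
tcp_pos: [0.5307, -0.0937, 0.1285]
tcp_rot: [[-0.708, 0.368, 0.603], [0.282, 0.93, -0.236], [-0.648, 0.003, -0.762]]
wrist_force: [-0.9, 0.6, -0.0]
finger_gap: 0.234
gripper_force: 58.9
```

```bash
python3 - <<'E'
from station import bot, order, grab_frame
print(bot.state()["joints"])
E
```

```text
[-0.19245109 -0.55707695  2.44486268 -0.21861402  0.56821647 -1.24243103]
```

To row units: 0.02 m is 0.4, 0.01 m is 0.2, 0.078 rad is 0.0248.

nudge_tcp(offsets=[{"rx": 0.021, "rz": 0.0248, "sy": 0.2, "aperture": 0}, {"rx": 0.021, "rz": 0.0248, "sy": 0.4, "aperture": 0}, {"rx": 0.021, "rz": 0.0248, "sy": 0.4, "aperture": 0}, {"rx": 0.021, "rz": 0.0248, "sy": 0.4, "aperture": 0}, {"aperture": 0}])

```text
t: 10.8
tcp_pos: [0.5534, -0.0435, 0.1205]
tcp_rot: [[-0.604, 0.63, 0.488], [0.489, 0.776, -0.398], [-0.63, -0.002, -0.777]]
wrist_force: [0.5, -0.5, -1.1]
finger_gap: 0.236
gripper_force: 58.9
```

```bash
python3 - <<'E'
from h import *
from station import bot, order, grab_frame
np.set_printoptions(precision=4,suppress=True)
s=bot.state();R=np.array(s["tcp_rot"]);z=R[:,2];print("lean az",np.degrees(np.arctan2(-z[1],-z[0])),np.degrees(np.arccos(-z[2])))
az=np.arctan2(-z[1],-z[0]);o=np.array([np.cos(az),np.sin(az)]);c=np.array([.446,.121])
for dz in(.13,.035):
    print(need(s,[*(c+.003*o),dz],R))
print(s["joints"])
# tray from depth
for n in("scene","side"):
    f=grab_frame(n);np.savez(n+"2.npz",**f);P=cloud(f).reshape(-1,3)
    m=(P[:,2]>.017)&(P[:,2]<.028)&(np.hypot(P[:,0]-.446,P[:,1]-.121)<.1)
    print(n,m.sum(),cv2.minAreaRect((P[m][:,:2]*1000).astype(np.float32)))
E
```

```text
lean az 140.7971618344956 39.015313852750715
(array([ 0.1416,  0.06  , -0.1272]), array([0., 0., 0.]))
(array([ 0.2014,  0.0602, -0.0533]), array([0., 0., 0.]))
[ 0.1229 -0.2584  2.2395 -0.7009  0.7825 -0.353 ]
scene 427 ((448.6907653808594, 123.40198516845703), (136.43814086914062, 112.73957824707031), 20.461498260498047)
side 608 ((447.96435546875, 123.41862487792969), (130.07083129882812, 112.58914184570312), 21.000450134277344)
```

To row units: 0.028 m is 0.56, -0.0252 m is -0.504.

nudge_tcp(offsets=[{"sx": 0.56, "sy": 0.25, "sz": -0.504, "aperture": 0}, {"sx": 0.56, "sy": 0.25, "sz": -0.504, "aperture": 0}, {"sx": 0.56, "sy": 0.25, "sz": -0.504, "aperture": 0}, {"sx": 0.56, "sy": 0.25, "sz": -0.504, "aperture": 0}, {"sx": 0.56, "sy": 0.25, "sz": -0.504, "aperture": 0}])

```text
t: 11.4
tcp_pos: [0.4444, 0.1209, 0.1318]
tcp_rot: [[-0.604, 0.629, 0.489], [0.488, 0.777, -0.398], [-0.63, -0.002, -0.776]]
wrist_force: [1.2, 0.5, -0.3]
finger_gap: 0.238
gripper_force: 59.0
```

nudge_tcp(offsets=[{"ry": -0.0064, "aperture": 0}, {"aperture": 0}])

```text
t: 11.6
tcp_pos: [0.445, 0.1209, 0.1313]
tcp_rot: [[-0.596, 0.627, 0.502], [0.477, 0.779, -0.407], [-0.646, -0.003, -0.763]]
wrist_force: [0.3, -0.5, -0.8]
finger_gap: 0.237
gripper_force: 59.0
```

```bash
python3 - <<'E'
from h import *
from station import bot, order, grab_frame
np.set_printoptions(precision=4,suppress=True)
s=bot.state();R=np.array(s["tcp_rot"]);z=R[:,2]
az=np.arctan2(-z[1],-z[0]);o=np.array([np.cos(az),np.sin(az)]);c=np.array([.448,.1234])
print(R,s["tcp_pos"],s["joints"]);print(need(s,[*(c+.003*o),.029],R)[0])
E
```

```text
[[-0.5959  0.6271  0.5016]
 [ 0.477   0.7789 -0.4071]
 [-0.646  -0.0034 -0.7633]] [0.445  0.1209 0.1313] [ 0.6491 -0.3231  2.278  -0.7676  1.1282  0.0767]
[0.0678 0.0042 0.0766]
```

To row units: 0.0191 m is 0.382, 0.0169 m is 0.338.

nudge_tcp(offsets=[{"sx": 0.338, "sy": 0.02, "sz": 0.382, "aperture": 0}, {"sx": 0.338, "sy": 0.02, "sz": 0.382, "aperture": 0}, {"sx": 0.338, "sy": 0.02, "sz": 0.382, "aperture": 0}, {"sx": 0.338, "sy": 0.02, "sz": 0.382, "aperture": 0}, {"aperture": 0}])

```text
t: 12.1
tcp_pos: [0.4439, 0.1217, 0.0261]
tcp_rot: [[-0.597, 0.631, 0.495], [0.478, 0.775, -0.412], [-0.644, -0.009, -0.765]]
wrist_force: [-0.4, -0.7, -1.1]
finger_gap: 0.233
gripper_force: 59.0
```

nudge_tcp(offsets=[{"sx": 0.04, "sz": 0.046, "aperture": 0}, {"aperture": 0}])

```text
t: 12.3
tcp_pos: [0.447, 0.1249, 0.028]
tcp_rot: [[-0.592, 0.631, 0.501], [0.481, 0.776, -0.408], [-0.647, -0.001, -0.763]]
wrist_force: [0.2, 0.1, -0.2]
finger_gap: 0.236
gripper_force: 59.0
```

```bash
python3 - <<'E'
from h import *
from station import bot, order, grab_frame
f=grab_frame("side");g=grab_frame("scene")
im=np.hstack([cv2.resize(f["image"][250:345,295:405],None,fx=3.6,fy=3.6),cv2.resize(g["image"][175:270,175:285],None,fx=3.6,fy=3.6)])[:,:,::-1]
cv2.imwrite("pics/p.png",im)
E
```

```text
(no output)
```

View pics/p.png

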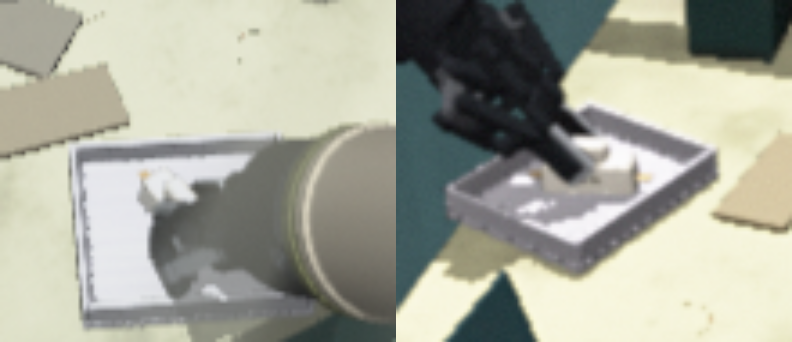

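The carrier is inside the tray, level and just above the floor. I'll lower it in small steps until it touches.

To row units: 0.0015 m is 0.03, 0.0013 m is 0.026.

nudge_tcp(offsets=[{"sx": 0.026, "sz": 0.03, "aperture": 0}, {"aperture": 0}])

```text
t: 12.6
tcp_pos: [0.4465, 0.1256, 0.0255]
tcp_rot: [[-0.593, 0.63, 0.502], [0.48, 0.777, -0.408], [-0.646, -0.001, -0.763]]
wrist_force: [-0.2, -0.4, -1.3]
finger_gap: 0.236
gripper_force: 59.0
```

nudge_tcp(offsets=[{"sx": 0.026, "sz": 0.03, "aperture": 0}, {"aperture": 0}, {"aperture": 0}])

```text
t: 12.9
tcp_pos: [0.4467, 0.1256, 0.0238]
tcp_rot: [[-0.593, 0.63, 0.502], [0.479, 0.777, -0.408], [-0.647, -0.001, -0.762]]
wrist_force: [-3.1, -0.2, 6.2]
finger_gap: 0.237
gripper_force: 59.8
```

Contact came at the expected height, with 6 N upward. I'll release and retreat along the tool axis.

nudge_tcp(offsets=[{"aperture": 0.3}, {"aperture": 0.38}, {"aperture": 0.45}, {"aperture": 0.45}])

```text
t: 13.3
tcp_pos: [0.446, 0.1252, 0.0229]
tcp_rot: [[-0.594, 0.63, 0.501], [0.479, 0.777, -0.408], [-0.646, -0.002, -0.763]]
wrist_force: [-0.1, 0.6, 0.6]
finger_gap: 0.449
gripper_force: 0.0
```

nudge_tcp(offsets=[{"sz": -0.2, "aperture": 0.45}, {"sz": -0.4, "aperture": 0.45}, {"sz": -0.6, "aperture": 0.45}, {"sz": -0.6, "aperture": 0.45}, {"sx": -0.4, "sz": -0.6, "aperture": 0.45}])

```text
t: 13.8
tcp_pos: [0.3954, 0.1649, 0.127]
tcp_rot: [[-0.596, 0.629, 0.499], [0.478, 0.778, -0.409], [-0.645, -0.005, -0.764]]
wrist_force: [1.0, 0.0, 0.9]
finger_gap: 0.451
gripper_force: 0.0
```

nudge_tcp(offsets=[{"sx": -0.4, "sz": -0.5, "aperture": 0.45}, {"aperture": 0.45}])

```text
t: 14.0
tcp_pos: [0.3988, 0.1679, 0.1651]
tcp_rot: [[-0.59, 0.629, 0.506], [0.483, 0.778, -0.403], [-0.647, 0.007, -0.762]]
wrist_force: [0.4, 0.1, -0.1]
finger_gap: 0.451
gripper_force: 0.0
```

```bash
python3 - <<'E'
from h import *
from station import bot, order, grab_frame
np.set_printoptions(precision=4,suppress=True)
g=grab_frame("scene");f=grab_frame("wrist");s=grab_frame("side")
for k in(g,s,f):
    P=cloud(k).reshape(-1,3);m=(np.hypot(P[:,0]-.448,P[:,1]-.1234)<.04)&(P[:,2]<.05)
    for lo,hi in((.019,.027),(.032,.04)):
        q=P[m&(P[:,2]>lo)&(P[:,2]<hi)];print(len(q),q.mean(0) if len(q) else "", q[:,2].std() if len(q) else "")
cv2.imwrite("pics/e.png",np.hstack([cv2.resize(g["image"][165:305,175:475],None,fx=1.33,fy=2),cv2.resize(s["image"][150:345,230:400],(398,280))])[:,:,::-1])
E
```

```text
123 [0.4495 0.1176 0.0229] 0.0020196919696504564
41 [0.4496 0.1207 0.0345] 0.0015639123371892533
141 [0.4508 0.1271 0.0242] 0.0019512715675270647
66 [0.451  0.1244 0.0368] 0.0018907611223417673
617 [0.4409 0.1313 0.0227] 0.0014612946889082737
251 [0.4476 0.1258 0.0348] 0.0011509173376561114
```

View pics/e.png

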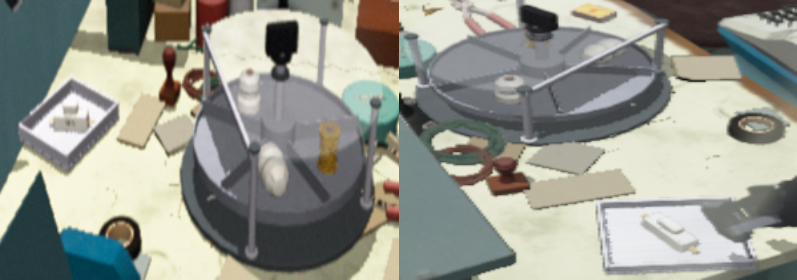

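The carrier lies flat in the middle of the tray (block top z .023-.024, grip top .035-.037). The other three parts are still in the carousel, and the stamp and tape roll look undisturbed.

```bash
python3 -c "
from station import bot, order, grab_frame
print(order.job_done())"
```

```text
the job is handed in; nothing more can be done
None
```

The job is handed in: the fuse carrier lies flat and released on the job tray's floor, the other three parts are still in the carousel, and the stamp and tape roll look untouched; the hand-in gave no verdict.

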